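# Square the friction sled to the load cell and start the test

## Robot

A 7-joint arm with a two-finger parallel gripper is mounted at the origin on the work surface. World frame = base frame: x ahead of the robot, y to its left, z up, the work surface at z = 0. Lengths are in m, angles in rad, forces in N, time in s.
With the tool pointing down it reaches from about 0.4 to 0.85 m from the base axis. Payload 4.5 kg.
Tool frame: the origin (TCP) lies on the centre line of the jaws, within the pads' length; the fingertips stand tips_ahead ahead of it and the grasp point (between the pads) lies 3 mm ahead of it (tips_ahead is the distance from the TCP to the fingertips, in m); x points along the fingers, z is the direction in which the jaws open and shut, and the axes are right-handed (so a half turn about x gives the same grasp; the last joint's range is limited). The gripper opens to 85 mm and grips with 20 to 120 N. Pads are 22 mm wide; open, the fingers measure 114 mm over their backs; the gripper's body (76 mm by 85 mm) begins 54 mm behind the grasp point. The pads swing forward as they close: fully open they stand 13 mm farther back than shut.
Start: joints at [-1.156, 0.689, -0.195, 1.565, 0.157, 0.902, -0.215], TCP at [0.232, 0.58, 0.253] pointing down, gripper open.
Joint ranges: [-3.01, 3.01], [-0.46, 2.08], [-1.47, 1.51], [0.13, 2.56], [-1, 4.14], [0.04, 2.09], [-2.66, 2.66]. Speed limits (rad/s): [2.57, 2.57, 3.14, 3.14, 3.14, 3.14, 3.14].

## Interface

Orientations are given as a rotation vector (axis times angle).
In Python, from station import * gives the robot as it stands.
- The arm moves only by the tool jog_arm, never from a script. Its argument "series" is a list of rows, each a list of 7 numbers: the opening, from -1 (shut) to 1 (fully open), so that 0 is half open, then the shift along the tool's x, y, z as a fraction of full scale, then the turn, a rotation vector about the tool's x, y, z as a fraction of full scale. A call has 1 to 8 rows; each row is the pose to reach, as a shift and turn from the pose commanded when the call began, along the tool's axes at that moment; what a row does not reach only later rows make up. Full scale, the value 1, is 150 mm for a shift and pi/4 rad for a turn. A row lasts 1/12 s, in which the tool goes at most 41.7 mm and 7.16 degrees, less where a joint would pass 70% of its speed; a pose out of reach is approached as far as the arm can. A call with a number of a shift or a turn outside -1 to 1 is refused whole. A call with a gripper value outside its range is refused whole. The fingers move at their own pace and stop on an object; the grip force is fixed at half the most. Time passes only in rows, so rows that repeat a pose let the fingers close. It gives the time, the measured TCP pose, the force and the opening at its end, in the units of the state.
- sense(): the state, without advancing time (a new reading comes with each control period).
- capture(name): name is "scene" or "top" or "wrist"; returns (picture, depth): 480x640x3 uint8, red, green, blue; 480x640 float32, m along the optical axis (not along the pixel's ray), 0 where there is no reading.
- calibration(name): a dict with "camera_matrix" (3x3 intrinsics, pixels), "rvec" (rotation vector, rad) and "tvec" (3), from world to camera coordinates, as OpenCV has them. Camera axes: x right, y down, z forward; pixel columns grow to the right and rows downward; lengths in m; the calibration is good to about 2 mm. A picture is of the moment at which its call begins: read the wrist's pose just before it. calibration takes no time and is no camera call; for the wrist camera it gives the pose at the moment of the call.
- hand_in(): hands the job in, once; it reports no verdict.
Trained networks look in the newest picture that a camera, given by its name, has taken for a name from the list of things; names that differ only in an ending like _2 or _b are one class to them, and where a whole thing is asked for, a point or a joint stands for the part that bears it (a point fixed in the world has none). Each returns a list of dicts, best first, with "score" (0 to 1); they miss things now and then, are a little off and sometimes report something else, mostly with a low value. They report only what shows in the picture. A call takes as long as a camera call. They do not tell look-alikes from the thing itself.
- find_in(label, camera): "position" ([x, y, z] in m, in the coordinates of the camera as it stood for that picture, good to about 4 mm: the middle of the surface that is visible of it).
- landmark_of(label, camera): "position" ([x, y, z] in m, in the coordinates of the camera as it stood for that picture, good to about 4 mm: a listed point, or the origin of a listed thing).
The state is a dict: "clock": time; "joint_pos": joint angles; "joint_velocities": joint speeds; "effort": joint torques, N m; "tcp_pos": TCP position; "ee_rot": TCP orientation; "ft_force": force on the tool from outside, world axes, zero at the start; "ft_torque": the same for the moment, N m; "opening": opening from 0.0 (shut) to 1.0 (fully open).
Only numpy, scipy, OpenCV 4.12 (cv2) and the standard library are available. Lean on these libraries where they do the work, as an engineer would, in place of code of your own. Each camera call takes 0.05 s, during which the arm holds its last target.

## Task

Get the friction tester ready and start it: with the fingertips, slide the loose square aluminium sled along the steel bed until it sits flush and square against the coupling plate of the load cell, centred between the two black lane lines. Only push it: do not grip it, lift it or tip it, and do not shove the pull rod back. When the sled is in place press the green start button fully, then let go and leave everything where it is; do not press the red button and leave the other things standing where they are.

Things in the scene. Friction and masses are not known exactly. Their poses are not given: they have to be found in the camera images.
- tester: The friction tester, a fixed bench machine: white base 280 x 620 mm with a blue band, turned on the bench by up to 0.2 rad. Origin: on the bench under its middle; z up, +y along the bed towards the blue drive housing (the way the sled is pushed), +x across the bed, away from the robot's side. White deck at z = 78 mm; blue housing at y 170 to 305 mm, top at z = 166 mm. The buttons stand on the deck on the robot's side.
- bed (a point): Middle of the top of the flat metal bed of the tester, on the centre line of the lane, 84 mm above the bench; axes as the tester's. The bed reaches 80 mm to either side along x and 227 mm either way along y, 6 mm above the deck. The two thin black lane lines run along y, 37.5 mm to either side of this point (75 mm apart).
- sled: The friction sled, loose on the bed: aluminium block 63 x 63 mm, 18 mm high, about 0.2 kg, dark rubber face underneath, four screws and a yellow dot on top. It lies short of the coupling plate, off centre by up to 30 mm and turned by up to 0.45 rad. Origin: centre of its underside; x and y square to its sides, z up. Slides with 1 to 4 N and stays where it is left.
- coupling (a point): Centre of the flat face of the steel coupling plate, 9 mm above the bed, on the lane's centre line; axes as the tester's, the face looks along -y. Plate 60 mm wide, 3 to 27 mm above the bed. A flush sled's origin is 31.5 mm from here along -y. Behind it: load cell (up to 35 mm above the bed) and pull rod into the blue housing; its length varies; it holds against about 30 N and is pushed back by more.
- start_top (a point): Middle of the top of the green start button: cap 26 mm across in a black collar 42 mm across, 12 mm high, on the deck; the cap stands 10 mm proud of the collar. It is pressed straight down.
- start (a joint): Travel of the green start button: 0 = up, 0.006 m = fully down; a spring brings it back. About 1.4 N to begin, 4.5 N fully down.
- stop_top (a point): Middle of the top of the red stop button, the same size, 70 mm from the green one along the tester's +y. Not to be pressed.
- stop (a joint): Travel of the red stop button, 0 = up, 0.006 m = fully down.
- weight: Bystander: brass check weight with a knob, 29 mm across, 47 mm high, 0.2 kg, standing on the white deck, at the end away from the housing. Origin: centre of its underside.
- magnifier: Bystander: black folding thread-counter magnifier, open, 34 x 34 mm, 40 mm high, 0.06 kg, standing on the white deck between the weight and the buttons. Origin: centre of its underside.
- yarn_cone: Bystander: cone of red yarn, 92 mm across, 160 mm high, 0.35 kg, standing on the bench to the right of the machine. Origin: centre of its underside.
Mind the look-alikes: they are no part of the job. Of the things that look like the sled, the middle-sized one is meant.

How it is judged:
By the outcome, as a careful person would: the job done as asked, in the order asked, and still so for the second after the job is handed in, with the robot touching nothing.
It also fails if it takes over 64 s, if anything falls off the work surface, if the arm or the gripper's body presses on something with over 40 N, if the wrist force passes 120 N, or if a joint passes its speed limit or range.

## Working session

There is one attempt and no reset: what is moved stays moved. The work goes in short steps, Python scripts to look and compute and a tool call to move; the robot and the scene stay as the last step left them, time stands still between calls to the robot, and variables do not carry over. Pictures are saved under pics/ and viewed, and the job is handed in when it is done.

Besides the shell and the picture viewer there is one more tool, called after "Emit:" as name([rows], argument=value, ...), one row to a line, values as JSON. jog_arm: Moves the arm, as the interface text tells. Its arguments: {"type":"object","properties":{"series":{"type":"array","items":{"type":"array","items":{"type":"number"}}}},"required":["series"]}

```bash
mkdir -p pics; ls; python3 - <<'E'
from station import *
import cv2
s=sense();print({k:np.round(v,3) if not isinstance(v,(int,float)) else v for k,v in s.items()} if 'np' in globals() else s)
for c in ["scene","top","wrist"]:
    p,d=capture(c);cv2.imwrite(f"pics/{c}0.png",p[:,:,::-1]);print(c,calibration(c))
E
```

```text
pics
{'clock': 0.0, 'joint_pos': array([-1.1561921 ,  0.6899861 , -0.1945028 ,  1.56635574,  0.1573237 ,
        0.90248566, -0.2151276 ]), 'joint_velocities': array([-0.0001798 , -0.00061112, -0.00019479,  0.0008422 ,  0.00167458,
        0.00041968, -0.00134185]), 'effort': array([ 3.13302587e-05, -5.39592254e+01, -1.26620740e+00, -1.58543140e+01,
        9.13239870e-03,  9.49168461e-03,  1.99686906e-05]), 'tcp_pos': array([0.2321207 , 0.57964149, 0.25247929]), 'ee_rot': array([-0.92547587,  1.36707026,  0.92356435]), 'ft_force': array([-0.71440294, -0.87624527, -0.0211558 ]), 'ft_torque': array([-0.02839467,  0.04160196,  0.00037044]), 'opening': 1.0037605378532646}
scene {'camera_matrix': array([[468.55633877,   0.        , 318.01659418],
       [  0.        , 468.55633877, 241.95089299],
       [  0.        ,   0.        ,   1.        ]]), 'rvec': array([ 2.26160434,  0.67208053, -0.25875885]), 'tvec': array([-0.42656012, -0.2810246 ,  1.34452428])}
top {'camera_matrix': array([[559.84547242,   0.        , 311.9329774 ],
       [  0.        , 559.84547242, 236.47005179],
       [  0.        ,   0.        ,   1.        ]]), 'rvec': array([ 2.16182845, -2.15427638,  0.12770036]), 'tvec': array([-0.20187045,  0.60004141,  1.10852772])}
wrist {'camera_matrix': array([[411.09216002,   0.        , 318.93007871],
       [  0.        , 411.09216002, 244.02195176],
       [  0.        ,   0.        ,   1.        ]]), 'rvec': array([-2.36843265, -1.60233635, -0.26306139]), 'tvec': array([-0.62515201, -0.04095914,  0.37927441])}
```

View pics/scene0.png

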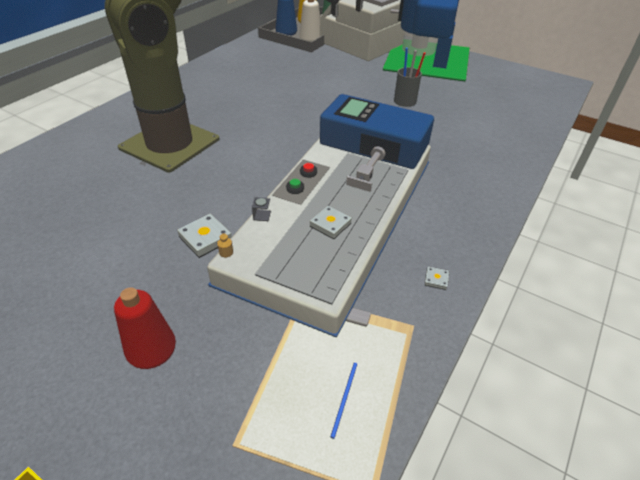

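View pics/top0.png

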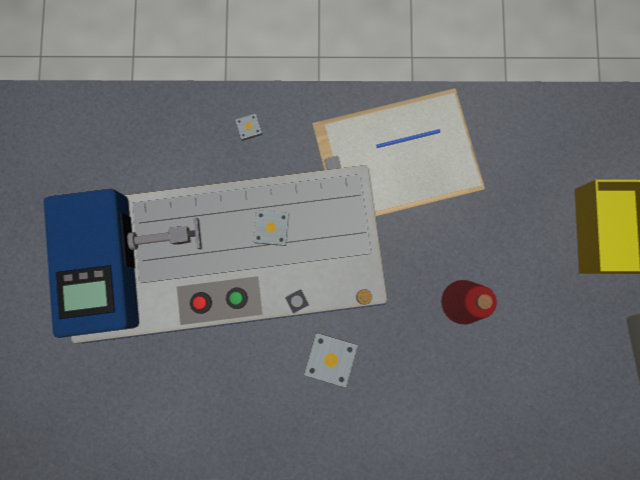

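View pics/wrist0.png

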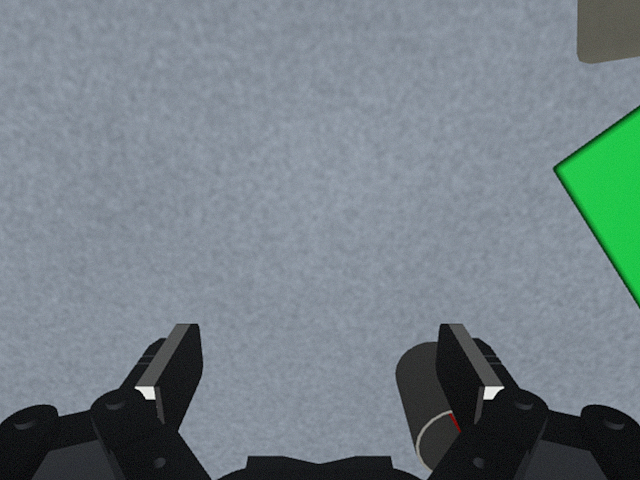

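```bash
cat > h.py <<'E'
from station import *
import numpy as np, cv2
from scipy.spatial.transform import Rotation as R
def cam(c):
    k=calibration(c);Rm=cv2.Rodrigues(k["rvec"])[0];return k["camera_matrix"],Rm,np.array(k["tvec"]).ravel()
def ray(C,uv,z):
    K,Rm,t=C;d=Rm.T@np.linalg.inv(K)@np.array([uv[0],uv[1],1.]);o=-Rm.T@t
    return o+d*(z-o[2])/d[2]
def towld(C,p): K,Rm,t=C;return Rm.T@(np.array(p)-t)
def proj(C,p): K,Rm,t=C;q=K@(Rm@np.array(p)+t);return q[:2]/q[2]
E
python3 - <<'E'
from h import *
import station
print([n for n in dir(station) if not n.startswith('__')])
print(globals().get('tips_ahead'))
for c in ["top","scene"]:
    capture(c);C=cam(c)
    for l in ["tester","bed","sled","coupling","start_top","stop_top","weight","magnifier","yarn_cone"]:
        print(c,l,[(round(r["score"],2),np.round(towld(C,r["position"]),3)) for r in landmark_of(l,c)[:3]])
p,d=capture("top")
cv2.imwrite("pics/t1.png",cv2.resize(p[150:350,120:400,::-1],None,fx=2.85,fy=2.85,interpolation=cv2.INTER_CUBIC))
E
```

```text
['MotionError', 'calibration', 'capture', 'find_in', 'hand_in', 'landmark_of', 'sense', 'tips_ahead']
0.022
top tester [(0.77, array([ 0.571, -0.023, -0.002]))]
top bed [(0.73, array([ 0.612, -0.08 ,  0.085])), (0.54, array([ 0.572, -0.025, -0.001])), (0.15, array([ 0.471, -0.17 ,  0.078]))]
top sled [(0.71, array([ 0.613, -0.119,  0.084])), (0.71, array([ 0.349, -0.234, -0.001])), (0.7, array([ 0.839, -0.063, -0.001]))]
top coupling [(0.58, array([0.599, 0.02 , 0.095]))]
top start_top [(0.53, array([ 0.477, -0.054,  0.099]))]
top stop_top [(0.61, array([0.466, 0.016, 0.097])), (0.28, array([ 0.468, -0.513, -0.002]))]
top weight [(0.59, array([ 0.479, -0.297,  0.076]))]
top magnifier [(0.56, array([ 0.47 , -0.17 ,  0.077]))]
top yarn_cone [(0.59, array([ 0.47 , -0.508,  0.002])), (0.31, array([ 0.61 , -0.077,  0.086]))]
scene tester [(0.7, array([ 0.567, -0.022,  0.002]))]
scene bed [(0.82, array([ 0.61 , -0.074,  0.084]))]
scene sled [(0.94, array([ 0.353, -0.233, -0.001])), (0.86, array([ 0.61 , -0.115,  0.08 ])), (0.83, array([ 0.839, -0.058, -0.   ]))]
scene coupling [(0.56, array([0.6  , 0.019, 0.091]))]
scene start_top [(0.52, array([ 0.476, -0.052,  0.101])), (0.38, array([0.468, 0.021, 0.1  ]))]
scene stop_top [(0.53, array([0.467, 0.019, 0.101]))]
scene weight [(0.76, array([ 0.474, -0.297,  0.078]))]
scene magnifier [(0.61, array([ 0.611, -0.121,  0.081])), (0.59, array([ 0.471, -0.173,  0.081]))]
scene yarn_cone [(0.72, array([ 0.466, -0.504,  0.001])), (0.23, array([0.464, 0.021, 0.101]))]
```

View pics/t1.png

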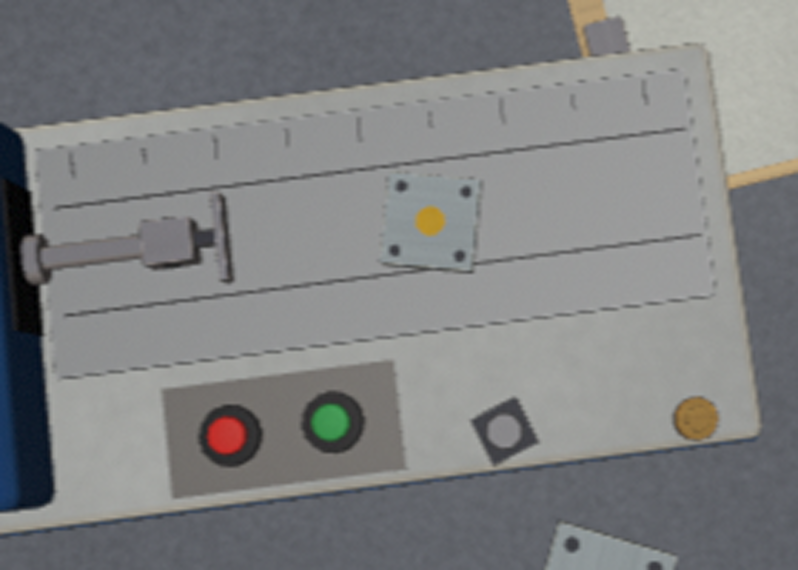

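```bash
cat >> h.py <<'E'
def crop2px(u,v,x0=120,y0=150,f=2.85): return (x0+(u+.5)/f-.5, y0+(v+.5)/f-.5)
E
python3 - <<'E'
from h import *
C=cam("top")
L=[ray(C,crop2px(*p),.084) for p in [(54,208),(686,128),(65,315),(700,235)]]
print(np.round(L,4))
for a,b in((0,1),(2,3)): 
    v=L[a]-L[b];print("yaw of +y",np.arctan2(-v[0],v[1]))
v=(L[0]-L[1]+L[2]-L[3]);v/=np.linalg.norm(v);n=np.array([v[1],-v[0],0])
print("lines", [n@p for p in L])
c=[ray(C,crop2px(*p),.102) for p in [(388,172),(484,180),(474,271),(381,262)]]
print(np.round(c,4));print([np.linalg.norm(c[i]-c[i-1]) for i in range(4)])
m=np.mean(c,0);print("sled",m,"n",n@m,"v",v@m)
dot=ray(C,crop2px(430,221),.102);print("dot",dot,n@dot,v@dot)
e=c[0]-c[1];print("sled yaw",np.arctan2(-e[0],e[1]));e=c[3]-c[2];print(np.arctan2(-e[0],e[1]));
# coupling face edge: top edge of plate z=.111
for p in [(223,195),(233,281)]: 
    q=ray(C,crop2px(*p),.111);print("plate",q,n@q,v@q)
for p,z in [((331,422),.1),((226,435),.1)]: print("btn",ray(C,crop2px(*p),z))
E
```

```text
[[ 0.6211  0.1408  0.084 ]
 [ 0.6786 -0.2953  0.084 ]
 [ 0.5472  0.1302  0.084 ]
 [ 0.6038 -0.3044  0.084 ]]
yaw of +y 0.13103169850706034
yaw of +y 0.12954624443338483
lines [np.float64(0.6341529987581531), np.float64(0.6344791312236416), np.float64(0.559500856295472), np.float64(0.5591747238299835)]
[[ 0.644  -0.091   0.102 ]
 [ 0.6387 -0.1564  0.102 ]
 [ 0.5765 -0.1501  0.102 ]
 [ 0.5824 -0.0873  0.102 ]]
[np.float64(0.06168085770664159), np.float64(0.06551823308147002), np.float64(0.06248008355772546), np.float64(0.06312007231842685)]
sled [ 0.61040082 -0.12120479  0.102     ] n 0.5894800366142131 v -0.199481955543112
dot [ 0.61046026 -0.12002138  0.102     ] 0.5896927201287282 -0.1983162976051963
sled yaw -0.08086013484130498
-0.09353901526799345
plate [0.62641654 0.01883005 0.111     ] 0.6235536053512366 -0.06271481660544269
plate [0.56829467 0.01050458 0.111     ] 0.5648427072548375 -0.06341841132310054
btn [ 0.47494467 -0.0553964   0.1       ]
btn [0.46606303 0.01456103 0.1       ]
```

```bash
cat >> h.py <<'E'
YAW=.130
v=np.array([-np.sin(YAW),np.cos(YAW),0]);n=np.array([np.cos(YAW),np.sin(YAW),0])
def w(nn,vv,z): return nn*n+vv*v+np.array([0,0,z])
def tgt(z_axis):
    x=np.array([0,0,-1.]);z=np.array(z_axis,float);z/=np.linalg.norm(z);return np.stack([x,np.cross(z,x),z],1)
def plan(pos,Rt=None):
    s=sense();Rc=R.from_rotvec(s["ee_rot"]).as_matrix();p=np.array(s["tcp_pos"])
    d=Rc.T@(np.array(pos)-p)/.15
    r=np.zeros(3) if Rt is None else R.from_matrix(Rc.T@Rt).as_rotvec()/(np.pi/4)
    print("clk %.2f"%s["clock"],"tcp",np.round(p,4),"nv",round(n@p,4),round(v@p,4),"F",np.round(s["ft_force"],2),"open",round(s["opening"],3))
    print("shift",np.round(d,3),"turn",np.round(r,3))
E
python3 - <<'E'
from h import *
s=sense();print(np.round(R.from_rotvec(s["ee_rot"]).as_matrix(),3))
plan(w(.5968,-.265,.2),tgt(n));plan(w(.5968,-.265,.2),tgt(-n))
E
```

```text
[[-0.    -0.928  0.372]
 [ 0.     0.372  0.928]
 [-1.     0.     0.   ]]
clk 1.20 tcp [0.2322 0.5803 0.2533] nv 0.3055 0.5453 F [-0.07 -0.42  0.25] open 1.005
shift [ 0.355 -4.335 -3.763] turn [ 1.35  0.   -0.  ]
clk 1.20 tcp [0.2322 0.5803 0.2533] nv 0.3055 0.5453 F [-0.07 -0.42  0.25] open 1.005
shift [ 0.355 -4.335 -3.763] turn [-2.65  0.    0.  ]
```

Emit:
jog_arm([
  [1,0,-1,-0.87,0,0,0],
  [1,0,-1,-0.87,0,0,0],
  [1,0,-1,-0.87,0,0,0],
  [1,0,-1,-0.87,0,0,0],
  [1,0,-1,-0.87,0,0,0],
  [1,0,-1,-0.87,0,0,0],
])

```text
clock: 1.7
tcp_pos: [0.3276, 0.3951, 0.2531]
ee_rot: [-0.923, 1.372, 0.91]
ft_force: [-0.2, 0.3, -0.5]
opening: 1.001
```

Emit:
jog_arm([
  [1,0,-1,-0.87,0,0,0],
  [1,0,-1,-0.87,0,0,0],
  [1,0,-1,-0.87,0,0,0],
  [1,0,-1,-0.87,0,0,0],
  [1,0,-1,-0.87,0,0,0],
  [1,0,-1,-0.87,0,0,0],
])

```text
clock: 2.2
tcp_pos: [0.4172, 0.2187, 0.2531]
ee_rot: [-0.919, 1.372, 0.911]
ft_force: [0.9, 0.1, 0.2]
opening: 0.999
```

Emit:
jog_arm([
  [1,0,-1,-0.87,0,0,0],
  [1,0,-1,-0.87,0,0,0],
  [1,0,-1,-0.87,0,0,0],
  [1,0,-1,-0.87,0,0,0],
  [1,0,-1,-0.87,0,0,0],
  [1,0,-1,-0.87,0,0,0],
])

```text
clock: 2.7
tcp_pos: [0.5077, 0.0416, 0.2532]
ee_rot: [-0.919, 1.37, 0.911]
ft_force: [0.2, -0.5, -0.2]
opening: 1.0
```

```bash
python3 - <<'E'
from h import *
plan(w(.5968,-.265,.2),tgt(n));print(np.round(sense()["joint_pos"],2))
E
```

```text
clk 2.70 tcp [0.5077 0.0416 0.2532] nv 0.5088 -0.0246 F [ 0.15 -0.53 -0.21] open 1.0
shift [ 0.363 -1.307 -1.095] turn [ 1.334e+00 -1.000e-03  7.000e-03]
[-0.01  0.54 -0.26  1.91  0.21  0.71  0.78]
```

Emit:
jog_arm([
  [-0.2,0,-0.2,-0.16,0.16,0,0],
  [-0.2,0,-0.4,-0.32,0.32,0,0],
  [-0.2,0,-0.6,-0.48,0.48,0,0],
  [-0.2,0,-0.8,-0.65,0.64,0,0],
  [-0.2,0,-0.95,-0.8,0.8,0,0],
  [-0.2,0,-0.95,-0.8,0.96,0,0],
  [-0.2,0,-0.95,-0.8,0.96,0,0],
])

```text
clock: 3.28
tcp_pos: [0.5928, -0.1165, 0.253]
ee_rot: [-0.338, 1.544, 0.336]
ft_force: [0.7, 0.2, -0.1]
opening: 0.398
```

```bash
python3 - <<'E'
from h import *
plan(w(.5968,-.265,.14),tgt(n));print(np.round(sense()["joint_pos"],2))
import station;print(station.tips_ahead)
p,d=capture("wrist");cv2.imwrite("pics/w1.png",p[:,:,::-1])
E
```

```text
clk 3.28 tcp [ 0.5928 -0.1165  0.253 ] nv 0.5727 -0.1923 F [ 0.7   0.19 -0.06] open 0.398
shift [ 0.754 -0.509  0.011] turn [0.381 0.    0.002]
[ 0.15  0.66 -0.05  1.64  0.05  0.85  0.5 ]
0.022
```

View pics/w1.png

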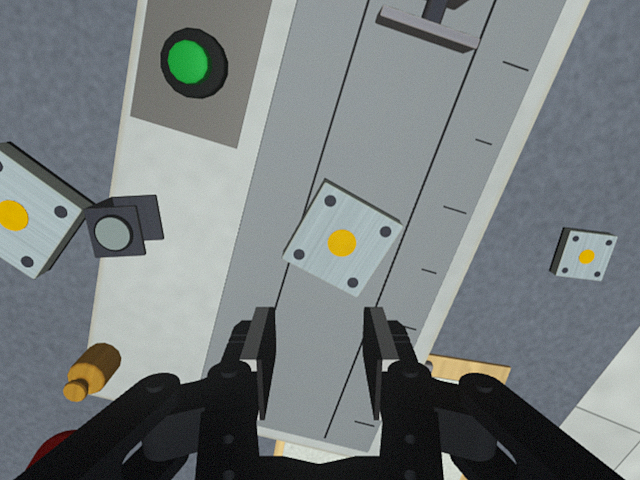

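Emit:
jog_arm([
  [-0.2,0.1,-0.2,0,0.16,0,0],
  [-0.2,0.3,-0.4,0.01,0.32,0,0],
  [-0.2,0.5,-0.51,0.01,0.38,0,0],
  [-0.2,0.75,-0.51,0.01,0.38,0,0],
  [-0.2,0.75,-0.51,0.01,0.38,0,0],
  [-0.2,0.75,-0.51,0.01,0.38,0,0],
])

```text
clock: 3.83
tcp_pos: [0.6245, -0.1802, 0.1391]
ee_rot: [-0.109, 1.573, 0.115]
ft_force: [0.7, 0.1, 0.3]
opening: 0.395
```

```bash
python3 - <<'E'
from h import *
plan(w(.5968,-.265,.111),tgt(n))
p,d=capture("wrist");cv2.imwrite("pics/w2.png",p[:,:,::-1]);
p,d=capture("scene");cv2.imwrite("pics/s2.png",cv2.resize(p[120:300,220:460,::-1],None,fx=3,fy=3))
p,d=capture("top");cv2.imwrite("pics/t2.png",cv2.resize(p[150:350,120:400,::-1],None,fx=2.85,fy=2.85,interpolation=cv2.INTER_CUBIC))
E
```

```text
clk 3.83 tcp [ 0.6245 -0.1802  0.1391] nv 0.5959 -0.2597 F [0.69 0.05 0.35] open 0.395
shift [ 0.187 -0.036  0.006] turn [ 0.016 -0.006 -0.006]
```

View pics/w2.png

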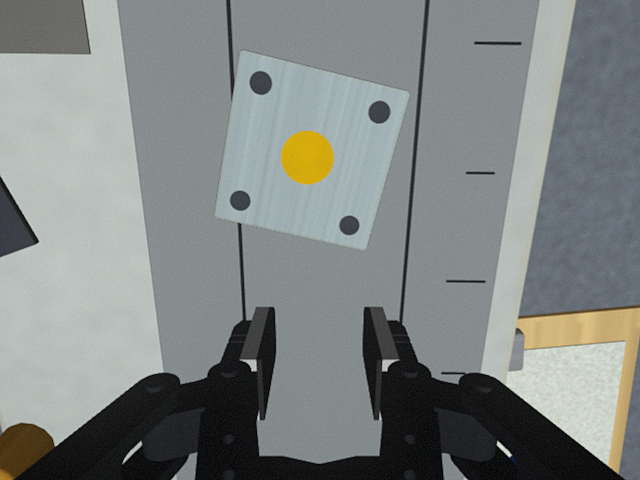

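View pics/s2.png

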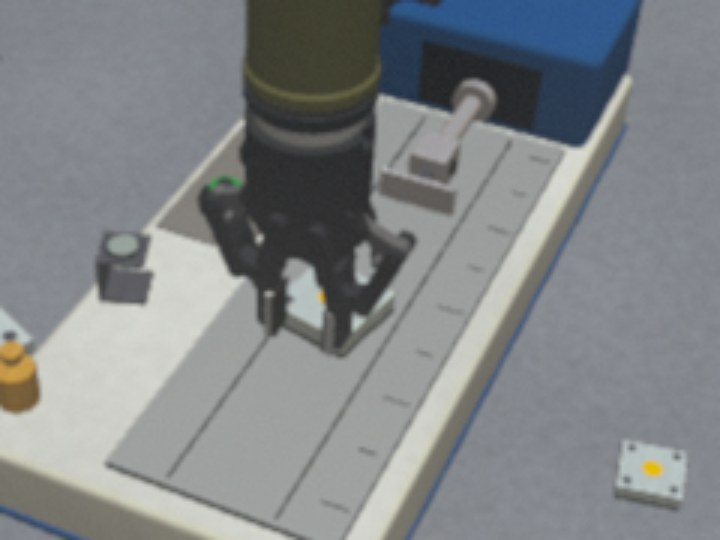

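View pics/t2.png

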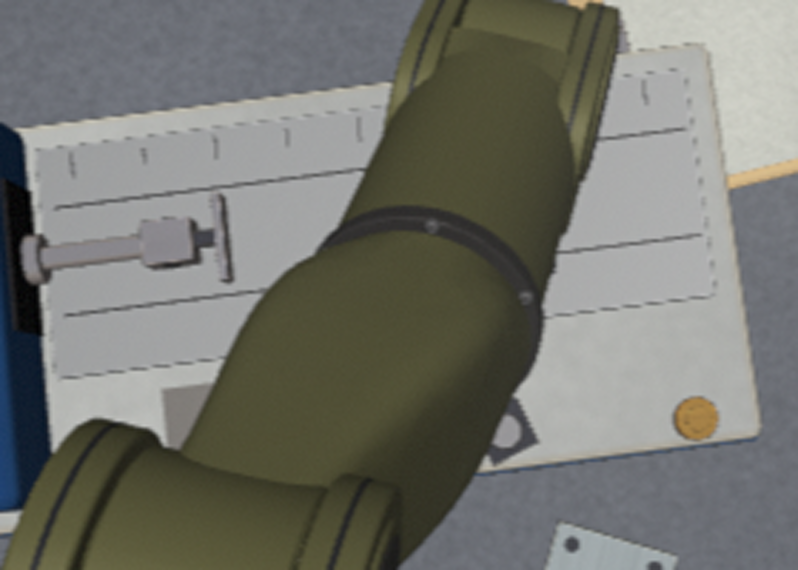

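```bash
python3 - <<'E'
from h import *
s=sense();p,d=capture("wrist");C=cam("wrist")
def W(u,v):
    z=d[v,u];K=C[0];return towld(C,np.array([(u-K[0,2])*z/K[0,0],(v-K[1,2])*z/K[1,1],z]))
for u,vv in [(250,312),(262,312),(268,310),(268,330),(370,312),(376,312),(390,312),(260,320),(255,340),(235,330),(405,330),(266,400)]:
    q=W(u,vv);print((u,vv),np.round(q,4),"rel n,v,z",np.round([n@(q-s["tcp_pos"]),v@(q-s["tcp_pos"]),q[2]-s["tcp_pos"][2]],4))
print("bed z",W(320,280),W(320,200), "sled",W(307,157))
c=[ray(C,x,.102) for x in [(242,51),(409,93),(365,249),(216,217)]];m=np.mean(c,0);print("sled",m,n@m,v@m,[np.linalg.norm(c[i]-c[i-1]) for i in range(4)])
e=c[0]-c[3];print(np.arctan2(-e[0],e[1])-YAW)
for x in [(229,5),(244.5,315),(428,5),(401,315)]: q=ray(C,x,.084);print(n@q,v@q)
E
```

```text
(250, 312) [ 0.5966 -0.1998  0.0828] rel n,v,z [-0.0332 -0.0137 -0.0606]
(262, 312) [ 0.6057 -0.1742  0.1283] rel n,v,z [-0.0208  0.0106 -0.0151]
(268, 310) [ 0.6077 -0.1739  0.1267] rel n,v,z [-0.0188  0.0106 -0.0167]
(268, 330) [ 0.6092 -0.1739  0.1406] rel n,v,z [-0.0173  0.0104 -0.0028]
(370, 312) [ 0.6446 -0.1681  0.1296] rel n,v,z [ 0.0185  0.0115 -0.0138]
(376, 312) [ 0.6468 -0.1681  0.1291] rel n,v,z [ 0.0208  0.0113 -0.0143]
(390, 312) [ 0.6644 -0.1902  0.0834] rel n,v,z [ 0.0353 -0.0129 -0.06  ]
(260, 320) [ 0.6058 -0.1739  0.1346] rel n,v,z [-0.0207  0.0108 -0.0088]
(255, 340) [ 0.6059 -0.1737  0.148 ] rel n,v,z [-0.0206  0.011   0.0046]
(235, 330) [ 0.5974 -0.1789  0.1349] rel n,v,z [-0.0296  0.0069 -0.0085]
(405, 330) [ 0.6571 -0.1709  0.1347] rel n,v,z [ 0.0306  0.0072 -0.0087]
(266, 400) [ 0.6118 -0.193   0.1519] rel n,v,z [-0.0172 -0.0089  0.0085]
bed z [ 0.62808566 -0.17811923  0.08321815] [ 0.62195806 -0.1359043   0.10085858] sled [ 0.61457733 -0.11973188  0.10107319]
sled [ 0.61504994 -0.11982409  0.102     ] 0.5943267888828342 -0.19854447290903848 [np.float64(0.06266546147386498), np.float64(0.06219025917126422), np.float64(0.06242928529237764), np.float64(0.0622300532250497)]
-0.2177796981850758
0.5635718689360953 -0.1432081826802492
0.5630949321442895 -0.27648308809554806
0.6400406244197403 -0.1423723588852627
0.6394515931803664 -0.27602001042370417
```

Emit:
jog_arm([
  [0,-0.15,0,0,0.15,0,0],
  [0,-0.15,0.1,-0.2,0.3,0,0],
  [0,-0.15,0.2,-0.35,0.45,0,0],
  [0,-0.15,0.3,-0.47,0.6,0,0],
  [0,-0.15,0.4,-0.47,0.75,0,0],
  [0,-0.15,0.4,-0.47,0.9,0,0],
  [0,-0.15,0.4,-0.47,1,0,0],
])

```text
clock: 4.62
tcp_pos: [0.5488, -0.1316, 0.1655]
ee_rot: [0.51, 1.507, -0.506]
ft_force: [0.8, 0.0, 0.1]
opening: 0.497
```

Emit:
jog_arm([
  [0,0,0,0,0.15,0,0],
  [0,0,0,0,0.3,0,0],
  [0,0,0,0,0.45,0,0],
  [0,0,0,0,0.6,0,0],
  [0,0,0,0,0.75,0,0],
  [0,0,0,0,0.9,0,0],
  [0,0,0,0,1,0,0],
])

```text
clock: 5.2
tcp_pos: [0.5492, -0.1328, 0.1653]
ee_rot: [1.112, 1.267, -1.106]
ft_force: [0.1, -0.2, 0.3]
opening: 0.502
```

```bash
python3 - <<'E'
from h import *
print(np.round(sense()["joint_pos"],2))
plan(w(.525,-.199,.108),tgt(-v))
p,d=capture("wrist");cv2.imwrite("pics/w3.png",p[:,:,::-1]);
E
```

```text
[-0.1   0.78  0.45  1.85 -0.55  0.63 -0.74]
clk 5.20 tcp [ 0.5492 -0.1328  0.1653] nv 0.5274 -0.2029 F [ 0.06 -0.2   0.28] open 0.502
shift [ 0.382 -0.017 -0.026] turn [ 0.005 -0.001 -0.005]
```

View pics/w3.png

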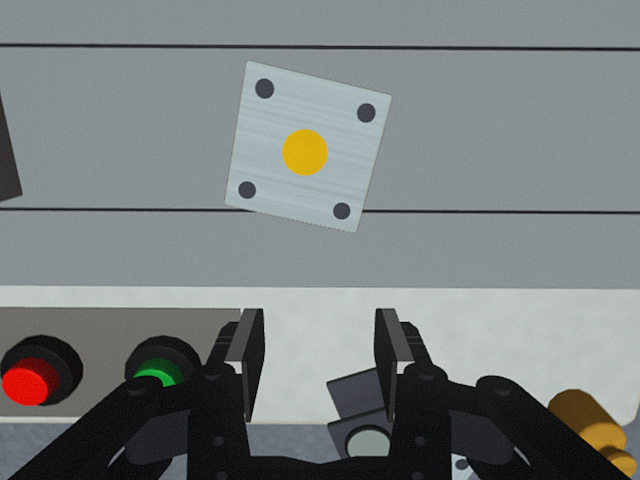

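Emit:
jog_arm([
  [0,0.2,0,-0.02,0,0,0],
  [0,0.3,0,-0.025,0,0,0],
  [0,0.36,0,-0.025,0,0,0],
  [0,0.388,0,-0.025,0,0,0],
  [0,0.388,0,-0.025,0,0,0],
])

```text
clock: 5.67
tcp_pos: [0.5477, -0.1299, 0.1053]
ee_rot: [1.107, 1.271, -1.106]
ft_force: [-0.6, 0.0, 0.6]
opening: 0.501
```

```bash
python3 - <<'E'
from h import *
plan(w(.5575,-.199,.107),tgt(-v))
p,d=capture("wrist");cv2.imwrite("pics/w4.png",p[:,:,::-1]);C=cam("wrist");s=sense()
def W(u,v):
    z=d[v,u];K=C[0];return towld(C,np.array([(u-K[0,2])*z/K[0,0],(v-K[1,2])*z/K[1,1],z]))
for x in range(245,270,4):
  for y in (310,314):
    q=W(x,y);print((x,y),np.round([n@(q-s["tcp_pos"]),v@(q-s["tcp_pos"]),q[2]],4))
E
```

```text
clk 5.67 tcp [ 0.5477 -0.1299  0.1053] nv 0.5262 -0.1998 F [-0.58  0.03  0.64] open 0.501
shift [-0.011  0.209 -0.004] turn [ 0.011 -0.001 -0.001]
(245, 310) [0.0108 0.0281 0.0895]
(245, 314) [0.0113 0.0274 0.0935]
(249, 310) [0.0107 0.0267 0.0894]
(249, 314) [0.0108 0.0262 0.0925]
(253, 310) [0.0109 0.0252 0.0897]
(253, 314) [0.0113 0.0246 0.0934]
(257, 310) [0.0107 0.0238 0.0892]
(257, 314) [0.0111 0.0232 0.0931]
(261, 310) [0.0104 0.0224 0.0886]
(261, 314) [0.0089 0.0224 0.089 ]
(265, 310) [0.008  0.0216 0.084 ]
(265, 314) [0.0061 0.0217 0.0837]
(269, 310) [0.0077 0.0201 0.0835]
(269, 314) [0.0055 0.0203 0.0826]
```

View pics/w4.png

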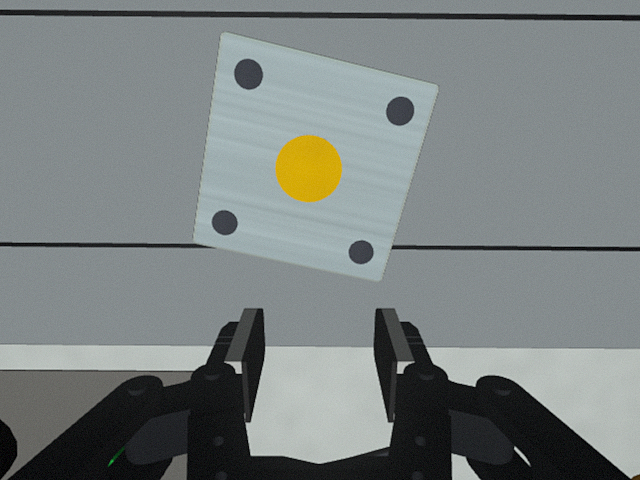

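Emit:
jog_arm([
  [0,0,0.03,0,0.01,0,0],
  [0,0,0.06,0,0.01,0,0],
  [0,0,0.09,0,0.01,0,0],
  [0,0,0.11,0,0.01,0,0],
  [0,0,0.13,0,0.01,0,0],
  [0,0,0.15,0,0.01,0,0],
  [0,0,0.15,0,0.01,0,0],
])

```text
clock: 6.3
tcp_pos: [0.5702, -0.1271, 0.1051]
ee_rot: [1.113, 1.267, -1.113]
ft_force: [0.7, -0.9, -0.0]
opening: 0.498
```

```bash
python3 - <<'E'
from h import *
plan(w(.556,-.199,.107),tgt(-v))
p,d=capture("wrist");cv2.imwrite("pics/w5.png",p[:,:,::-1]);
E
```

```text
clk 6.30 tcp [ 0.5702 -0.1271  0.1051] nv 0.549 -0.1999 F [ 0.7  -0.85 -0.04] open 0.498
shift [-0.013  0.047 -0.006] turn [ 0.     0.001 -0.001]
```

View pics/w5.png

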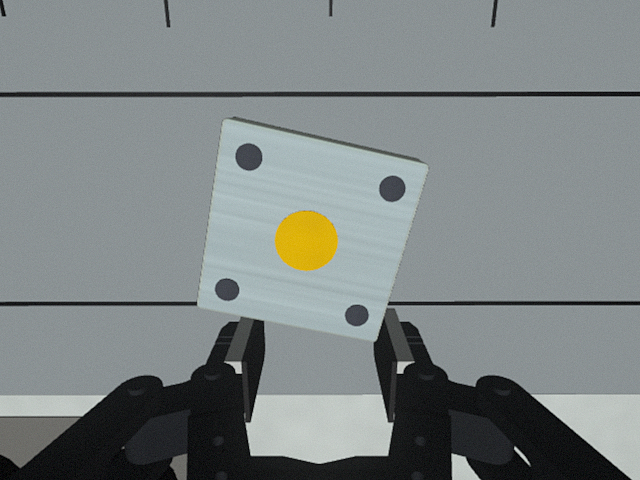

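Emit:
jog_arm([
  [0,0,-0.05,0,0,0,0],
  [-0.25,0,-0.05,0.01,0,0,0],
  [-0.25,0,-0.05,0.01,0,0,0],
  [-0.25,0,-0.05,0.01,0,0,0],
  [-0.25,0,-0.02,0.01,0,0,0],
  [-0.25,0,0,0.01,0,0,0],
  [-0.25,0,0.02,0.01,0,0,0],
  [-0.25,0,0.02,0.01,0,0,0],
])

```text
clock: 7.02
tcp_pos: [0.5699, -0.1291, 0.1055]
ee_rot: [1.112, 1.271, -1.118]
ft_force: [-6.9, -2.0, 10.3]
opening: 0.376
```

```bash
python3 - <<'E'
from h import *
plan(w(.556,-.199,.107),tgt(-v))
p,d=capture("wrist");cv2.imwrite("pics/w6.png",p[:,:,::-1]);
E
```

```text
clk 7.02 tcp [ 0.5699 -0.1291  0.1055] nv 0.5484 -0.2018 F [-6.87 -1.98 10.33] open 0.376
shift [-0.01   0.051 -0.019] turn [-0.003 -0.001  0.007]
```

View pics/w6.png

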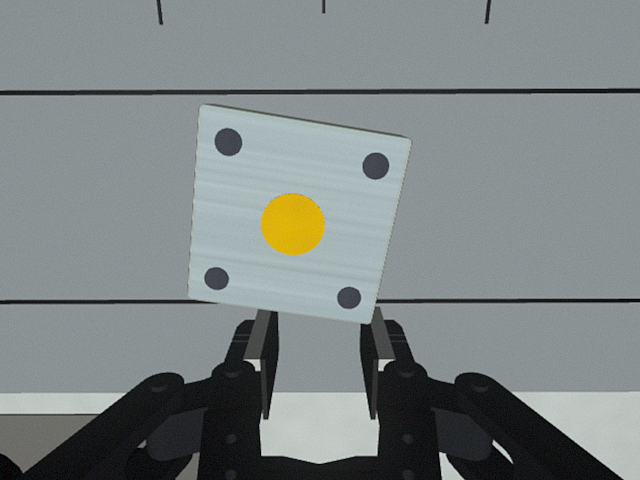

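Emit:
jog_arm([
  [-0.25,-0.01,0,0,0,0,0],
  [-0.25,-0.02,0,0,0,0,0],
  [-0.25,-0.02,0,0,0,0,0],
])

```text
clock: 7.32
tcp_pos: [0.573, -0.1276, 0.1081]
ee_rot: [1.113, 1.268, -1.112]
ft_force: [-0.9, -1.0, 0.0]
opening: 0.374
```

```bash
python3 - <<'E'
from h import *
plan(w(.556,-.2,.1085),tgt(-v))
p,d=capture("wrist");cv2.imwrite("pics/w7.png",p[:,:,::-1]);C=cam("wrist");s=sense()
def W(u,v):
    z=d[v,u];K=C[0];return towld(C,np.array([(u-K[0,2])*z/K[0,0],(v-K[1,2])*z/K[1,1],z]))
for x in (264,268,272,364,368,372):
  for y in (312,318):
    q=W(x,y);print((x,y),np.round([n@(q-s["tcp_pos"]),v@(q-s["tcp_pos"]),q[2]],4))
print(W(200,350),W(290,150),W(420,330))
E
```

```text
clk 7.32 tcp [ 0.573  -0.1276  0.1081] nv 0.5516 -0.2008 F [-0.93 -1.01  0.  ] open 0.374
shift [-0.003  0.029 -0.006] turn [ 0.    -0.001 -0.   ]
(264, 312) [0.0112 0.0208 0.0937]
(264, 318) [0.0113 0.0202 0.0983]
(268, 312) [0.011  0.0194 0.0933]
(268, 318) [0.0114 0.0187 0.0985]
(272, 312) [0.011  0.0179 0.0933]
(272, 318) [0.0104 0.0176 0.0966]
(364, 312) [ 0.0152 -0.0146  0.1012]
(364, 318) [ 0.0121 -0.0149  0.0998]
(368, 312) [ 0.0151 -0.016   0.1009]
(368, 318) [ 0.0127 -0.0161  0.1008]
(372, 312) [ 0.0151 -0.0174  0.101 ]
(372, 318) [ 0.0126 -0.0175  0.1007]
[ 0.55498483 -0.08043643  0.08279597] [ 0.6407635  -0.10918251  0.1013298 ] [ 0.57583918 -0.16692883  0.08325335]
```

View pics/w7.png

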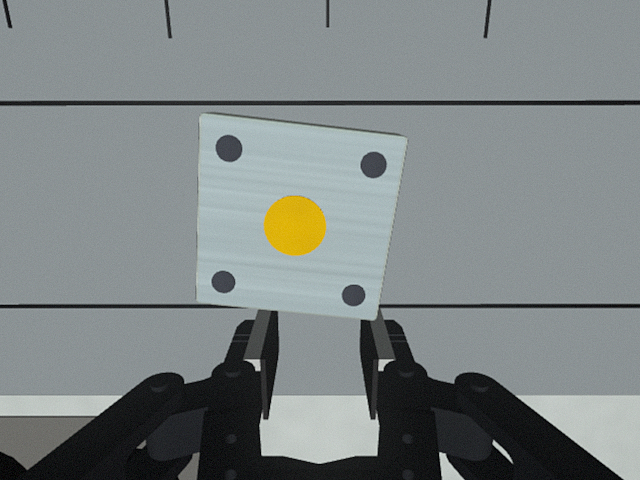

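Emit:
jog_arm([
  [-0.25,0,0.01,0,0,0,0],
  [-0.25,0,0.02,0,0,0,0],
  [-0.25,0,0.03,0,0,0,0],
  [-0.25,0,0.03,0,0,0,0],
])

```text
clock: 7.7
tcp_pos: [0.5779, -0.1273, 0.108]
ee_rot: [1.113, 1.267, -1.112]
ft_force: [0.2, -0.2, -0.0]
opening: 0.375
```

```bash
python3 - <<'E'
from h import *
plan(w(.556,-.2,.1085),tgt(-v))
p,d=capture("wrist");cv2.imwrite("pics/w8.png",p[:,:,::-1])
E
```

```text
clk 7.70 tcp [ 0.5779 -0.1273  0.108 ] nv 0.5565 -0.2012 F [ 0.16 -0.24 -0.03] open 0.375
shift [-0.003 -0.004 -0.008] turn [ 0.     0.    -0.001]
```

View pics/w8.png

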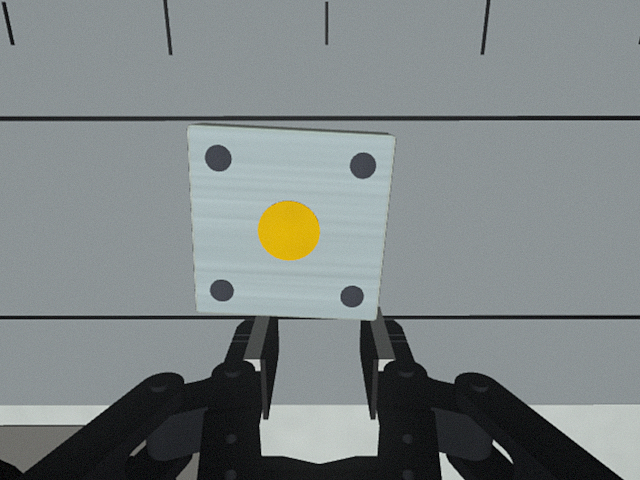

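```bash
cat >> h.py <<'E'
def meas(C,corn,lane):
    """corn: 4 top-face corners; lane: 4 pts, 2 near/2 far"""
    c=[ray(C,x,.102) for x in corn];m=np.mean(c,0)
    l=[n@ray(C,x,.084) for x in lane]
    a=c-m;ang=np.mean([((np.arctan2(n@x*0+v@x,n@x)-np.pi/4+np.pi/4)%(np.pi/2))-np.pi/4 for x in a])
    print("sled n-lane %.4f"%(n@m-np.mean(l)),"v %.4f"%(v@m),"rel yaw %.3f"%ang,"lanes",np.round(l,4),"sides",np.round([np.linalg.norm(c[i]-c[i-1]) for i in range(4)],4))
E
python3 - <<'E'
from h import *
C=cam("wrist")
meas(C,[(188,125),(395,135),(378,320),(196,312)],[(100,118),(500,118),(100,317.5),(500,317)])
E
```

```text
sled n-lane 0.0037 v -0.1908 rel yaw -0.047 lanes [0.6348 0.6348 0.5602 0.5604] sides [0.0613 0.061  0.0615 0.0622]
```

Emit:
jog_arm([
  [-0.25,0,-0.1,0,0,0,0],
  [-0.25,-0.2,-0.15,0.1,0,0,0],
  [-0.25,-0.37,-0.15,0.37,-0.15,0,0],
  [-0.25,-0.37,-0.15,0.4,-0.3,0,0],
  [-0.25,-0.37,0,0.45,-0.45,0,0],
  [-0.25,-0.37,0.15,0.45,-0.6,0,0],
  [-0.25,-0.37,0.27,0.45,-0.75,0,0],
  [-0.25,-0.37,0.27,0.45,-0.9,0,0],
])

```text
clock: 8.42
tcp_pos: [0.6308, -0.1873, 0.1637]
ee_rot: [0.569, 1.49, -0.565]
ft_force: [0.7, -0.6, -0.7]
opening: 0.376
```

Emit:
jog_arm([
  [-0.25,0,0,0,-0.15,0,0],
  [-0.25,0,0,0,-0.3,0,0],
  [-0.25,0,0,0,-0.45,0,0],
  [-0.25,0,0,0,-0.6,0,0],
  [-0.25,0,0,0,-0.75,0,0],
  [-0.25,0,0,0,-0.9,0,0],
  [-0.25,0,0,0,-1,0,0],
  [-0.25,0,0,0,-1,0,0],
])

```text
clock: 9.08
tcp_pos: [0.6263, -0.1891, 0.1636]
ee_rot: [-0.041, 1.57, 0.042]
ft_force: [-0.1, -0.0, -0.2]
opening: 0.377
```

```bash
python3 - <<'E'
from h import *
plan(w(.597,-.26,.1085),tgt(n))
p,d=capture("wrist");cv2.imwrite("pics/w9.png",p[:,:,::-1])
E
```

```text
clk 9.08 tcp [ 0.6263 -0.1891  0.1636] nv 0.5965 -0.2687 F [-0.11 -0.04 -0.21] open 0.377
shift [ 0.367  0.058 -0.002] turn [-0.098  0.001 -0.001]
```

View pics/w9.png

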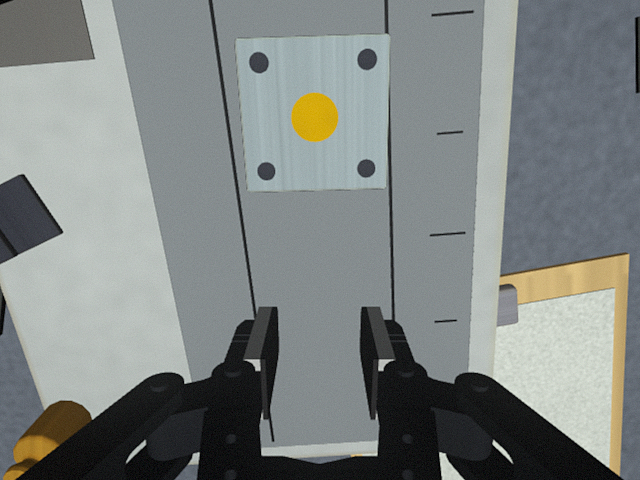

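```bash
python3 - <<'E'
from h import *
C=cam("wrist")
meas(C,[(235.5,38.5),(389.5,34),(387,188),(247,192)],[(211.5,5),(253.5,300),(387,5),(393,300)])
p=cv2.imread("pics/w9.png");cv2.imwrite("pics/w9z.png",cv2.resize(p[0:210,190:430],None,fx=2.8,fy=2.8,interpolation=cv2.INTER_CUBIC))
E
```

```text
sled n-lane 0.0032 v -0.1906 rel yaw -0.054 lanes [0.561  0.5606 0.6358 0.635 ] sides [0.0618 0.0612 0.0617 0.0623]
```

View pics/w9z.png

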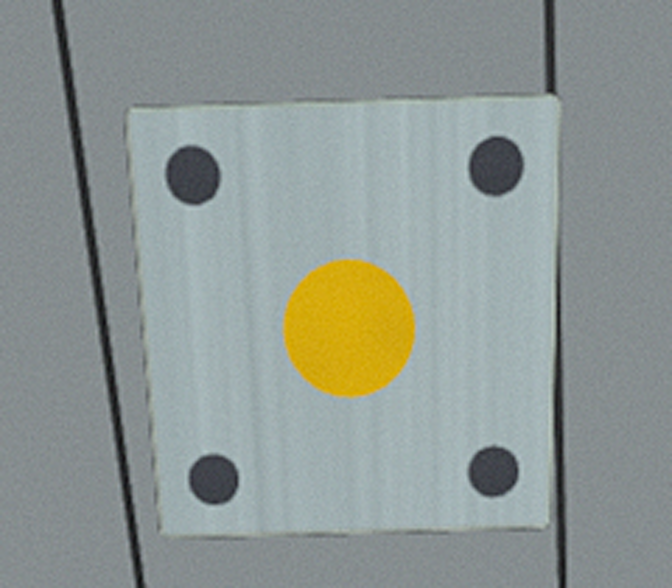

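Emit:
jog_arm([
  [-0.25,0.1,0.04,0,-0.1,0,0],
  [-0.25,0.3,0.04,0,-0.1,0,0],
  [-0.25,0.367,0.04,0,-0.1,0,0],
  [-0.25,0.367,0.04,0,-0.1,0,0],
  [-0.25,0.367,0.04,0,-0.1,0,0],
])

```text
clock: 9.55
tcp_pos: [0.6257, -0.1832, 0.1082]
ee_rot: [-0.1, 1.569, 0.1]
ft_force: [-0.7, 0.2, 0.3]
opening: 0.375
```

```bash
python3 - <<'E'
from h import *
plan(w(.597,-.2,.1085),tgt(n))
E
```

```text
clk 9.55 tcp [ 0.6257 -0.1832  0.1082] nv 0.5966 -0.2628 F [-0.66  0.15  0.27] open 0.375
shift [-0.002  0.419  0.002] turn [-0.003 -0.001 -0.   ]
```

Emit:
jog_arm([
  [-0.25,0,0.07,0,0,0,0],
  [-0.25,0,0.14,0,0,0,0],
  [-0.25,0,0.2,0,0,0,0],
  [-0.25,0,0.25,0,0,0,0],
  [-0.25,0,0.3,0,0,0,0],
  [-0.25,0,0.34,0,0,0,0],
  [-0.25,0,0.37,0,0,0,0],
  [-0.25,0,0.39,0,0,0,0],
])

```text
clock: 10.22
tcp_pos: [0.6184, -0.1247, 0.1088]
ee_rot: [-0.102, 1.568, 0.102]
ft_force: [0.6, -1.5, 0.5]
opening: 0.375
```

```bash
python3 - <<'E'
from h import *
plan(w(.597,-.2,.1085),tgt(n))
p,d=capture("wrist");cv2.imwrite("pics/w10.png",p[:,:,::-1])
E
```

```text
clk 10.22 tcp [ 0.6184 -0.1247  0.1088] nv 0.597 -0.2038 F [ 0.59 -1.53  0.54] open 0.375
shift [ 0.002  0.025 -0.   ] turn [0.    0.001 0.   ]
```

View pics/w10.png

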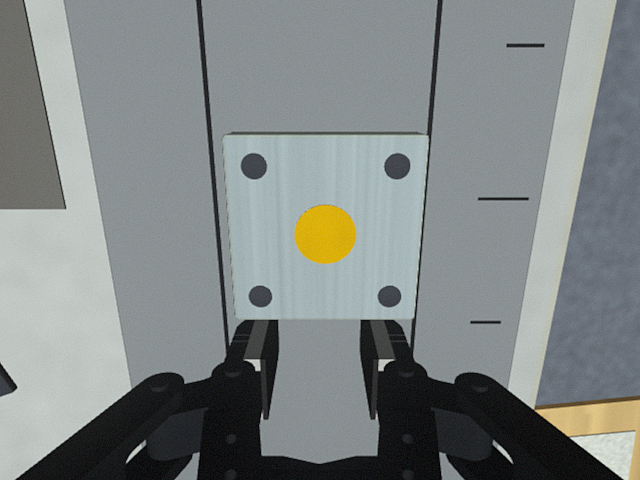

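```bash
python3 - <<'E'
from h import *
C=cam("wrist")
meas(C,[(223,134.5),(428.5,134.5),(414,319),(235,319)],[(199.5,5),(227,345),(440,5),(411.5,345)])
p=cv2.imread("pics/w10.png");cv2.imwrite("pics/w10z.png",cv2.resize(p[120:330,195:455],None,fx=2.8,fy=2.8,interpolation=cv2.INTER_CUBIC))
E
```

```text
sled n-lane 0.0017 v -0.1593 rel yaw -0.001 lanes [0.5603 0.5602 0.6347 0.6346] sides [0.0616 0.0611 0.0616 0.0617]
```

View pics/w10z.png

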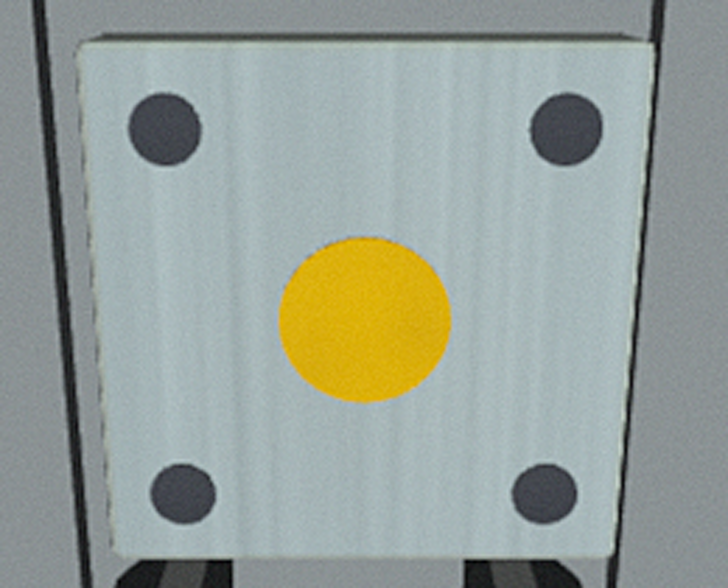

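Emit:
jog_arm([
  [-0.25,0,0.03,0,0,0,0],
  [-0.25,0,0.07,-0.002,0,0,0],
  [-0.25,0,0.12,-0.004,0,0,0],
  [-0.25,0,0.17,-0.007,0,0,0],
  [-0.25,0,0.22,-0.01,0,0,0],
  [-0.25,0,0.27,-0.012,0,0,0],
  [-0.25,0,0.31,-0.012,0,0,0],
  [-0.25,0,0.33,-0.012,0,0,0],
])

```text
clock: 10.93
tcp_pos: [0.6098, -0.0744, 0.1085]
ee_rot: [-0.102, 1.569, 0.104]
ft_force: [0.3, -1.4, 1.2]
opening: 0.375
```

```bash
python3 - <<'E'
from h import *
plan(w(.597,-.138,.1085),tgt(n))
p,d=capture("wrist");cv2.imwrite("pics/w11.png",p[:,:,::-1])
E
```

```text
clk 10.93 tcp [ 0.6098 -0.0744  0.1085] nv 0.595 -0.1528 F [ 0.33 -1.45  1.17] open 0.375
shift [-0.     0.099  0.013] turn [ 0.002 -0.    -0.001]
```

View pics/w11.png

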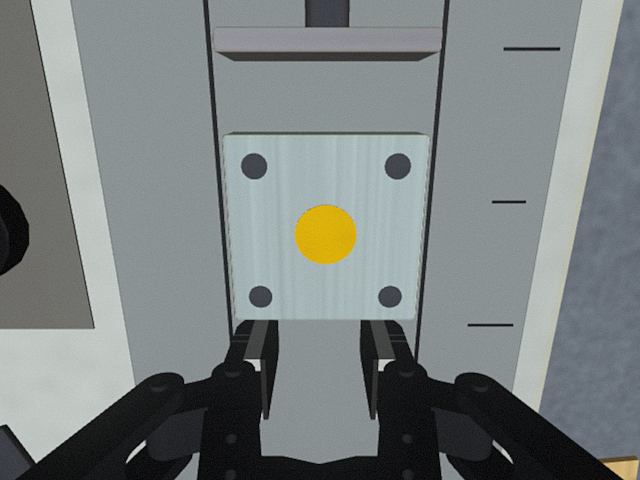

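```bash
python3 - <<'E'
from h import *
p=cv2.imread("pics/w11.png");g=cv2.cvtColor(p,6).astype(float)
def lane(y,a,b):
    r=g[y,a:b];i=r.argmin();w=np.clip(r.mean()-r,0,None)[max(i-4,0):i+5];return a+max(i-4,0)+(w*np.arange(len(w))).sum()/w.sum()
L=[(lane(y,a,b),y) for y,a,b in [(5,195,215),(100,205,222),(5,435,455),(100,430,450)]];print(L)
C=cam("wrist")
meas(C,[(223,134.5),(428.5,134.5),(414,319),(235,319)],L)
# plate bottom-front top-edge corners
for q in [(216,53),(440,53)]: x=ray(C,q,.111);print(n@x,v@x)
cv2.imwrite("pics/w11z.png",cv2.resize(p[0:330,195:455],None,fx=1.8,fy=1.8,interpolation=cv2.INTER_CUBIC))
E
```

```text
[(np.float64(205.34816477422763), 5), (np.float64(212.72291553626334), 100), (np.float64(446.1653819201121), 5), (np.float64(438.03005259203604), 100)]
sled n-lane -0.0001 v -0.1085 rel yaw 0.000 lanes [0.56   0.56   0.6344 0.6345] sides [0.0615 0.061  0.0615 0.0616]
0.5683304080642747 -0.05677418009465696
0.6265092075709904 -0.05669384815625216
```

View pics/w11z.png

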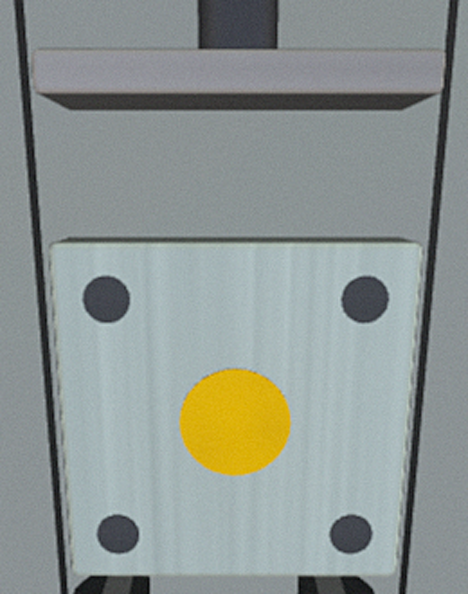

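Emit:
jog_arm([
  [-0.25,0,0.03,0,0,0,0],
  [-0.25,0,0.06,0,0,0,0],
  [-0.25,0,0.09,0,0,0,0],
  [-0.25,0,0.11,0,0,0,0],
  [-0.25,0,0.12,0,0,0,0],
])

```text
clock: 11.4
tcp_pos: [0.6076, -0.0575, 0.1084]
ee_rot: [-0.102, 1.569, 0.103]
ft_force: [-0.2, -1.1, -0.3]
opening: 0.376
```

```bash
python3 - <<'E'
from h import *
plan(w(.595,-.13,.1085),tgt(n))
p,d=capture("wrist");cv2.imwrite("pics/w12.png",p[:,:,::-1])
E
```

```text
clk 11.40 tcp [ 0.6076 -0.0575  0.1084] nv 0.595 -0.1358 F [-0.18 -1.07 -0.31] open 0.376
shift [-0.     0.039 -0.   ] turn [ 0.001 -0.    -0.001]
```

View pics/w12.png

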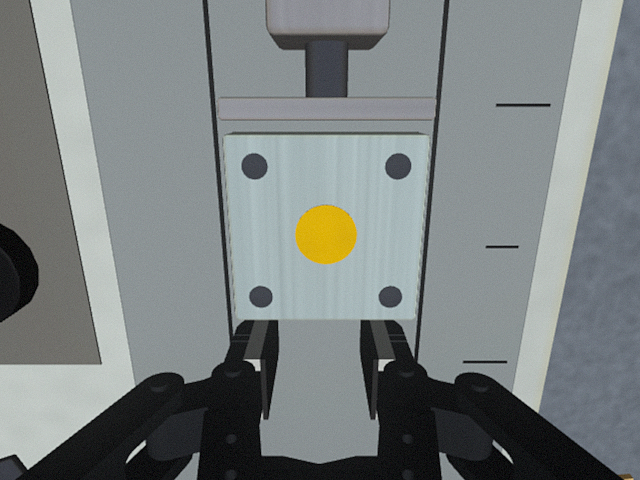

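Emit:
jog_arm([
  [-0.25,0,0.01,0,0,0,0],
  [-0.25,0,0.02,0,0,0,0],
  [-0.25,0,0.02,0,0,0,0],
])

```text
clock: 11.7
tcp_pos: [0.6073, -0.0552, 0.1085]
ee_rot: [-0.102, 1.569, 0.102]
ft_force: [-0.6, -0.7, 0.9]
opening: 0.374
```

Emit:
jog_arm([
  [-0.25,0,0.005,0,0,0,0],
  [-0.25,0,0.005,0,0,0,0],
])

```text
clock: 11.87
tcp_pos: [0.6072, -0.0547, 0.1085]
ee_rot: [-0.102, 1.568, 0.102]
ft_force: [-0.3, 0.3, -0.5]
opening: 0.378
```

Emit:
jog_arm([
  [-0.25,0,0.005,0,0,0,0],
  [-0.25,0,0.008,0,0,0,0],
  [-0.25,0,0.008,0,0,0,0],
])

```text
clock: 12.12
tcp_pos: [0.6071, -0.0535, 0.1085]
ee_rot: [-0.102, 1.568, 0.102]
ft_force: [-0.4, -0.2, -0.1]
opening: 0.375
```

```bash
python3 - <<'E'
from h import *
plan(w(.595,-.13,.1085),tgt(n))
p,d=capture("wrist");cv2.imwrite("pics/w13.png",cv2.resize(p[80:340,190:460,::-1],None,fx=2.2,fy=2.2,interpolation=cv2.INTER_CUBIC))
E
```

```text
clk 12.12 tcp [ 0.6071 -0.0535  0.1085] nv 0.595 -0.1317 F [-0.42 -0.25 -0.11] open 0.375
shift [ 0.     0.011 -0.   ] turn [-0. -0. -0.]
```

View pics/w13.png

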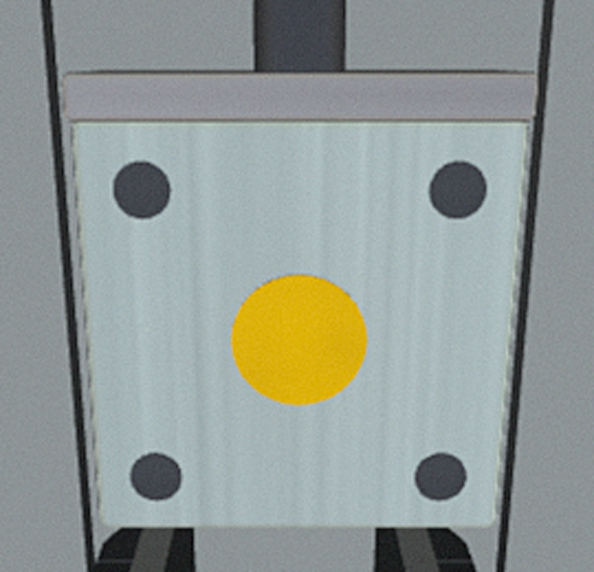

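Emit:
jog_arm([
  [-0.25,0,0.004,0,0,0,0],
  [-0.25,0,0.007,0,0,0,0],
  [-0.25,0,0.007,0,0,0,0],
  [-0.25,0,0.007,0,0,0,0],
])

```text
clock: 12.5
tcp_pos: [0.6071, -0.0532, 0.1086]
ee_rot: [-0.102, 1.568, 0.101]
ft_force: [1.0, -3.1, -1.0]
opening: 0.378
```

Emit:
jog_arm([
  [-0.25,0,0.003,0,0,0,0],
  [-0.25,0,0.006,0,0,0,0],
  [-0.25,0,0.006,0,0,0,0],
  [-0.25,0,0.006,0,0,0,0],
])

```text
clock: 12.83
tcp_pos: [0.6071, -0.0532, 0.1086]
ee_rot: [-0.103, 1.568, 0.1]
ft_force: [1.6, -5.4, -1.1]
opening: 0.377
```

Emit:
jog_arm([
  [-0.25,0,0.004,0,0,0,0],
  [-0.25,0,0.008,0,0,0,0],
  [-0.25,0,0.008,0,0,0,0],
  [-0.25,0,0.008,0,0,0,0],
])

```text
clock: 13.17
tcp_pos: [0.6071, -0.0532, 0.1087]
ee_rot: [-0.103, 1.568, 0.098]
ft_force: [1.1, -7.4, -1.9]
opening: 0.374
```

```bash
python3 - <<'E'
from h import *
plan(w(.595,-.16,.1085),tgt(n))
p,d=capture("wrist");cv2.imwrite("pics/w14.png",cv2.resize(p[80:340,190:460,::-1],None,fx=2.2,fy=2.2,interpolation=cv2.INTER_CUBIC))
E
```

```text
clk 13.17 tcp [ 0.6071 -0.0532  0.1087] nv 0.595 -0.1314 F [ 1.06 -7.4  -1.93] open 0.374
shift [ 0.002 -0.191  0.   ] turn [-0.002  0.001  0.004]
```

View pics/w14.png

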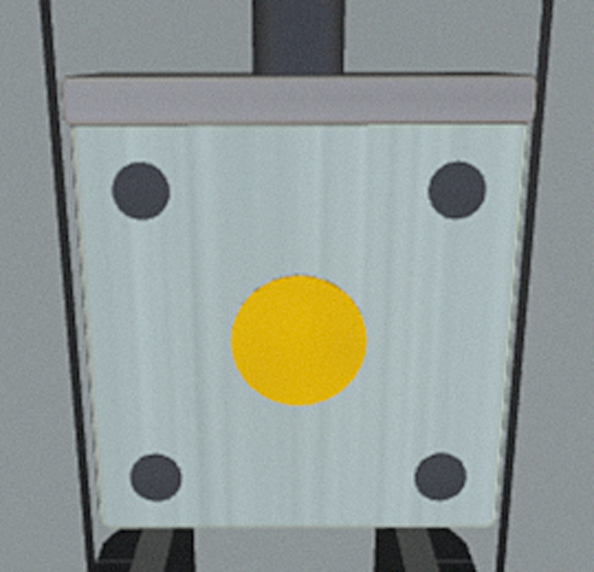

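Emit:
jog_arm([
  [-0.25,0,-0.03,0,0,0,0],
  [-0.25,0,-0.1,0,0,0,0],
  [-0.25,0,-0.25,0,0,0,0],
  [-0.25,-0.2,-0.3,0,0,0,0],
  [-0.25,-0.4,-0.3,0,0,0,0],
  [-1,-0.6,-0.3,-0.2,0,0,0],
  [-1,-0.6,-0.3,-0.4,0,0,0],
  [-1,-0.6,-0.3,-0.4,0,0,0],
])

```text
clock: 13.88
tcp_pos: [0.5464, -0.1041, 0.1997]
ee_rot: [-0.099, 1.575, 0.1]
ft_force: [-1.4, -0.2, -1.0]
opening: 0.0
```

```bash
python3 - <<'E'
from h import *
p,d=capture("wrist");cv2.imwrite("pics/w15.png",p[:,:,::-1])
C=cam("wrist")
for l in ["start_top","coupling","sled"]: print(l,[(round(r["score"],2),np.round(towld(C,r["position"]),4)) for r in landmark_of(l,"wrist")[:3]])
plan([.475,-.055,.2])
E
```

```text
start_top [(0.77, array([ 0.48  , -0.0502,  0.0973])), (0.6, array([ 5.722e-01, -1.590e-02,  5.000e-04]))]
coupling [(0.74, array([0.6007, 0.0227, 0.0925]))]
sled [(0.94, array([ 0.3569, -0.2379, -0.0031])), (0.57, array([ 0.606 , -0.0095,  0.0816]))]
clk 14.08 tcp [ 0.554  -0.1022  0.1985] nv 0.5361 -0.1732 F [-0.39  0.83  0.75] open -0.001
shift [-0.011  0.381 -0.482] turn [0. 0. 0.]
```

View pics/w15.png

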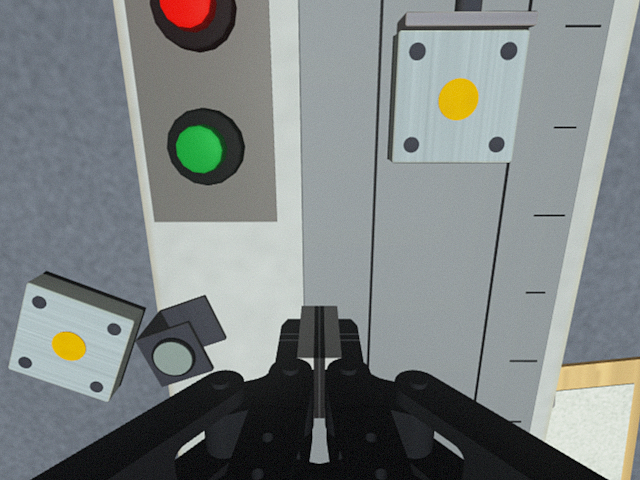

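```bash
python3 - <<'E'
from h import *
C=cam("wrist");p=cv2.imread("pics/w15.png")
h=cv2.cvtColor(p,cv2.COLOR_BGR2HSV);m=cv2.inRange(h,(45,120,60),(80,255,255));ys,xs=np.nonzero(m);print(xs.min(),xs.max(),ys.min(),ys.max(),xs.mean(),ys.mean())
q=ray(C,(199,150),.1);print(q,n@q,v@q)
l=[ray(C,x,.084) for x in [(380,50),(371,300),(507,165),(478,400)]];print([n@x for x in l])
meas(C,[(397,30),(528,29),(512,163),(393,162)],[(380,50),(371,300),(507,170),(478,400)])
E
```

```text
175 225 124 173 199.98160798738834 148.36836573830794
[ 0.48481599 -0.04960238  0.1       ] 0.4742948979618609 -0.11203253693553908
[np.float64(0.5682560860987075), np.float64(0.5693508823174694), np.float64(0.6428072261923317), np.float64(0.6461499337883191)]
sled n-lane -0.0016 v -0.0872 rel yaw 0.013 lanes [0.5683 0.5694 0.6432 0.6461] sides [0.0616 0.0619 0.0626 0.062 ]
```

```bash
python3 - <<'E'
from h import *
p,d=capture("wrist");cv2.imwrite("pics/w16.png",p[:,:,::-1]);C=cam("wrist");plan([0,0,0])
p=p[:,:,::-1].copy()
h=cv2.cvtColor(p,cv2.COLOR_BGR2HSV);m=cv2.inRange(h,(45,120,60),(80,255,255));ys,xs=np.nonzero(m);print(xs.min(),xs.max(),ys.min(),ys.max(),xs.mean(),ys.mean())
q=ray(C,(xs.mean(),ys.mean()+1),.1);print(q,n@q,v@q)
cv2.imwrite("pics/w16z.png",cv2.resize(p[0:220,330:560],None,fx=2.7,fy=2.7,interpolation=cv2.INTER_CUBIC))
p,d=capture("top");cv2.imwrite("pics/t3.png",cv2.resize(p[150:350,120:400,::-1],None,fx=2.85,fy=2.85,interpolation=cv2.INTER_CUBIC))
E
```

```text
clk 14.13 tcp [ 0.5542 -0.1022  0.1983] nv 0.5363 -0.1732 F [-0.41  0.7  -0.13] open -0.001
shift [ 1.319  1.156 -3.576] turn [0. 0. 0.]
158 209 126 174 183.02 149.93384615384616
[ 0.47681308 -0.05112005  0.1       ] 0.4661627757344946 -0.11249994966276196
```

View pics/w16z.png

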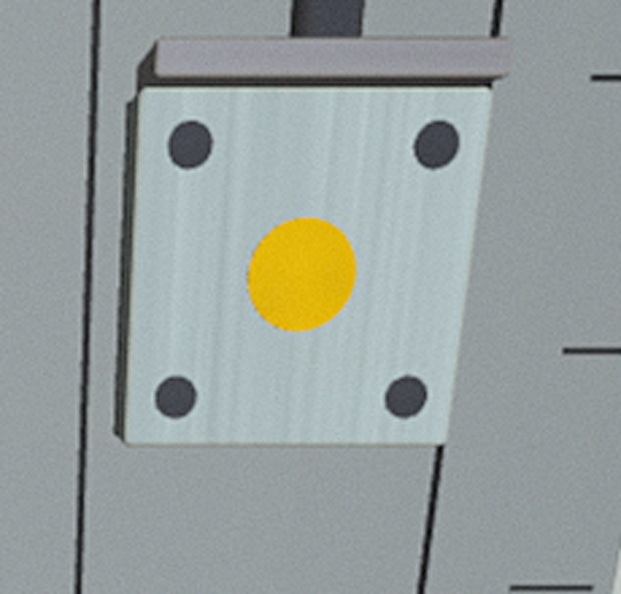

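View pics/t3.png

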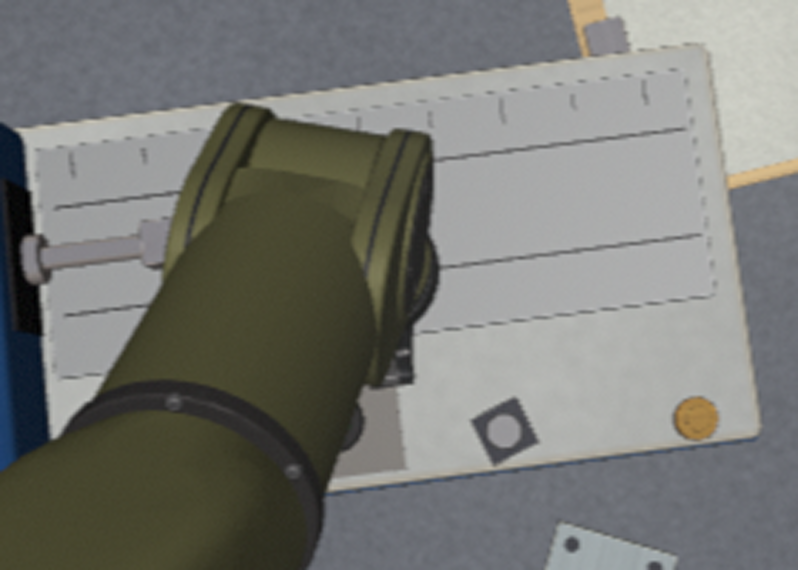

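```bash
python3 - <<'E'
from h import *
C=cam("wrist")
f=lambda u,w_:(330+(u+.5)/2.7-.5,(w_+.5)/2.7-.5)
for u in (165,325,480):
    a=ray(C,f(u,87.5),.102);b=ray(C,f(u,75.5),.111);print(n@a,v@a,v@b)
L=[f(*x) for x in [(96,30),(79,560),(440,460),(423,580)]]
meas(C,[f(*x) for x in [(141,87),(493,87),(445,444),(125,444)]],L)
for x in [(155,75),(508,75)]:print("plate n",n@ray(C,f(*x),.111))
plan(w(.465,-.115,.135),tgt(n))
E
```

```text
0.5704661499900323 -0.057369662272721084 -0.05695052419143376
0.5984508933199681 -0.057353362088394845 -0.05693433170870201
0.6255795688256662 -0.05733756053516793 -0.05691863459537524
sled n-lane -0.0003 v -0.0882 rel yaw -0.000 lanes [0.5599 0.5599 0.6349 0.6347] sides [0.0618 0.0616 0.0618 0.0617]
plate n 0.5672522129521841
plate n 0.6262483709648535
clk 14.18 tcp [ 0.5541 -0.1022  0.1981] nv 0.5362 -0.1732 F [-0.05  0.72  0.59] open -0.0
shift [ 0.421  0.388 -0.475] turn [ 0.001  0.001 -0.001]
```

Emit:
jog_arm([
  [-1,0,0.1,-0.12,0,0,0],
  [-1,0,0.25,-0.3,0,0,0],
  [-1,0,0.388,-0.475,0,0,0],
  [-1,0.2,0.388,-0.475,0,0,0],
  [-1,0.35,0.388,-0.475,0,0,0],
  [-1,0.42,0.388,-0.475,0,0,0],
  [-1,0.42,0.388,-0.475,0,0,0],
])

```text
clock: 14.77
tcp_pos: [0.4743, -0.0536, 0.1332]
ee_rot: [-0.102, 1.572, 0.104]
ft_force: [0.6, -0.4, -0.4]
opening: 0.006
```

```bash
python3 - <<'E'
from h import *
plan(w(.465,-.115,.126),tgt(n))
p,d=capture("wrist");cv2.imwrite("pics/w17.png",p[:,:,::-1])
p,d=capture("scene");cv2.imwrite("pics/s17.png",cv2.resize(p[100:300,220:460,::-1],None,fx=3,fy=3))
E
```

```text
clk 14.77 tcp [ 0.4743 -0.0536  0.1332] nv 0.4634 -0.1146 F [ 0.6  -0.42 -0.42] open 0.006
shift [ 0.048 -0.003  0.011] turn [ 0.001 -0.005 -0.002]
```

View pics/w17.png

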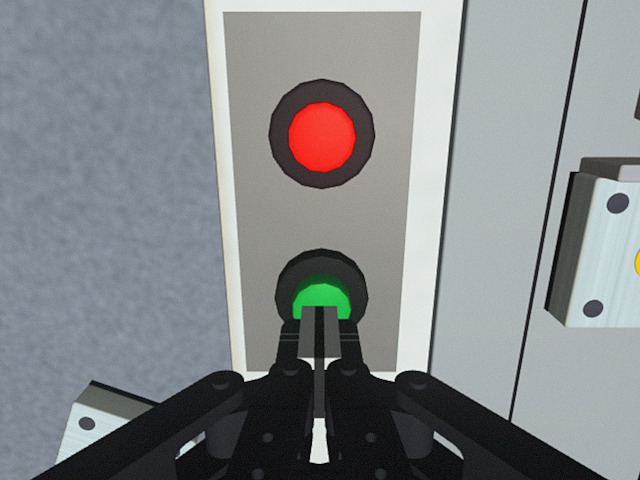

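View pics/s17.png

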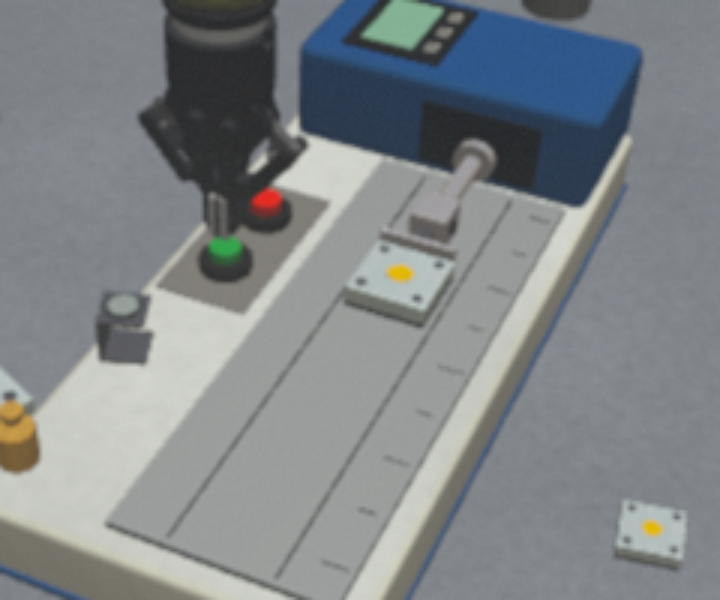

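Emit:
jog_arm([
  [-1,0.03,0,0.005,0,0,0],
  [-1,0.06,0,0.005,0,0,0],
  [-1,0.06,0,0.005,0,0,0],
])

```text
clock: 15.12
tcp_pos: [0.4759, -0.0542, 0.1263]
ee_rot: [-0.102, 1.568, 0.102]
ft_force: [-0.8, -0.5, -0.2]
opening: -0.003
```

Emit:
jog_arm([
  [-1,0.01,0,0,0,0,0],
  [-1,0.02,0,0,0,0,0],
  [-1,0.02,0,0,0,0,0],
])

```text
clock: 15.37
tcp_pos: [0.4756, -0.0542, 0.1235]
ee_rot: [-0.102, 1.568, 0.102]
ft_force: [-0.8, -0.6, 0.3]
opening: -0.002
```

Emit:
jog_arm([
  [-1,0.01,0,0,0,0,0],
  [-1,0.015,0,0,0,0,0],
  [-1,0.015,0,0,0,0,0],
])

```text
clock: 15.62
tcp_pos: [0.4757, -0.0542, 0.1213]
ee_rot: [-0.102, 1.568, 0.102]
ft_force: [-0.3, 0.6, 1.3]
opening: 0.002
```

Emit:
jog_arm([
  [-1,0.01,0,0,0,0,0],
  [-1,0.02,0,0,0,0,0],
  [-1,0.02,0,0,0,0,0],
])

```text
clock: 15.87
tcp_pos: [0.4758, -0.0542, 0.1182]
ee_rot: [-0.102, 1.568, 0.102]
ft_force: [0.1, -0.4, 2.1]
opening: -0.002
```

Emit:
jog_arm([
  [-1,0.01,0,0,0,0,0],
  [-1,0.02,0,0,0,0,0],
  [-1,0.02,0,0,0,0,0],
])

```text
clock: 16.12
tcp_pos: [0.4758, -0.0542, 0.1159]
ee_rot: [-0.102, 1.568, 0.102]
ft_force: [-0.9, -0.4, 11.7]
opening: 0.0
```

Emit:
jog_arm([
  [-1,0.005,0,0,0,0,0],
  [-1,0.01,0,0,0,0,0],
  [-1,0.01,0,0,0,0,0],
])

```text
clock: 16.37
tcp_pos: [0.4758, -0.0543, 0.1157]
ee_rot: [-0.102, 1.567, 0.102]
ft_force: [-3.4, 0.9, 25.1]
opening: 0.0
```

Emit:
jog_arm([
  [-1,-0.03,0,0,0,0,0],
  [-1,-0.1,0,0,0,0,0],
  [-1,-0.25,0,0,0,0,0],
  [-1,-0.5,0,0,0,0,0],
  [-1,-0.75,-0.2,0,0,0,0],
  [-1,-0.9,-0.5,-0.3,0,0,0],
  [-1,-0.9,-0.8,-0.6,0,0,0],
  [-1,-0.9,-0.8,-0.6,0,0,0],
])

```text
clock: 17.03
tcp_pos: [0.4068, -0.1787, 0.2485]
ee_rot: [-0.104, 1.566, 0.103]
ft_force: [-0.2, -1.9, -0.5]
opening: -0.001
```

Emit:
jog_arm([
  [-1,0,-0.2,-0.2,0,0,0],
  [-1,0,-0.2,-0.2,0,0,0],
  [-1,0,-0.2,-0.2,0,0,0],
  [-1,0,-0.2,-0.2,0,0,0],
])

```text
clock: 17.37
tcp_pos: [0.3815, -0.211, 0.2474]
ee_rot: [-0.101, 1.568, 0.102]
ft_force: [-0.5, -0.5, 0.9]
opening: 0.003
```

```bash
python3 - <<'E'
from h import *
p,d=capture("top");cv2.imwrite("pics/t4.png",cv2.resize(p[150:350,120:400,::-1],None,fx=2.85,fy=2.85,interpolation=cv2.INTER_CUBIC))
p,d=capture("scene");cv2.imwrite("pics/s18.png",p[:,:,::-1])
plan([0,0,0])
E
```

```text
clk 17.47 tcp [ 0.3824 -0.2099  0.2474] nv 0.352 -0.2577 F [ 0.44 -0.86 -0.64] open -0.003
shift [ 1.65   1.723 -2.342] turn [0. 0. 0.]
```

View pics/t4.png

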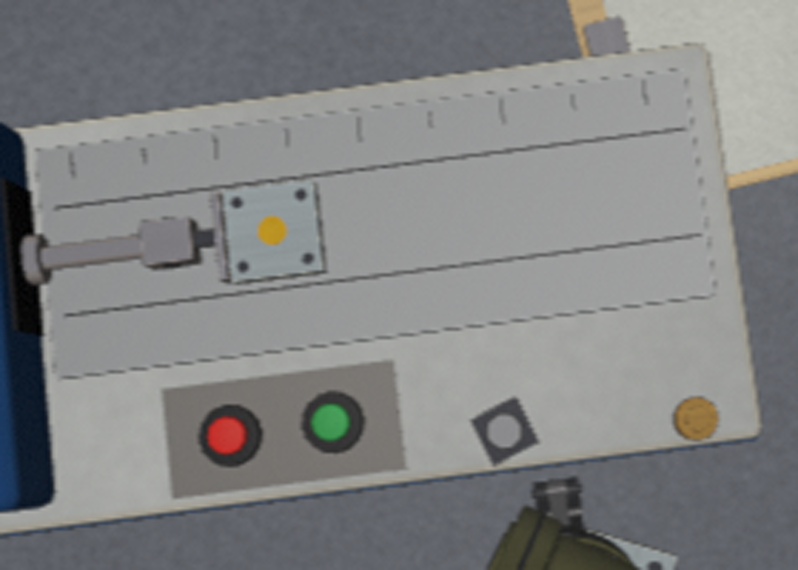

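View pics/s18.png

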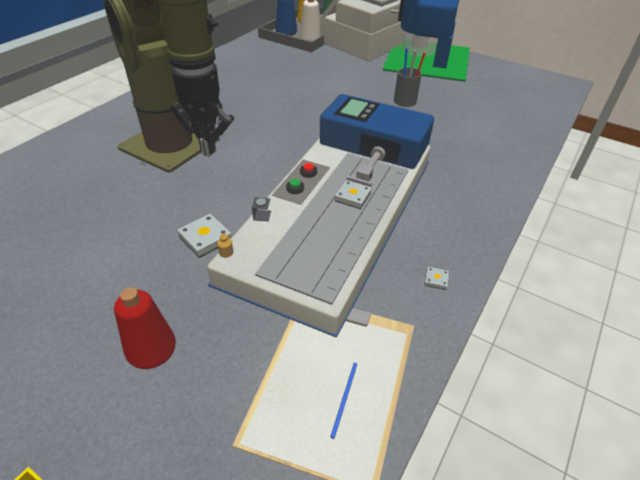

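```bash
python3 - <<'E'
from h import *
C=cam("top")
meas(C,[crop2px(*x) for x in [(222,192),(316,183),(326,271),(232,282)]],[crop2px(*x) for x in [(54,208),(686,128),(65,315),(700,235)]])
print(hand_in())
E
```

```text
sled n-lane -0.0011 v -0.0925 rel yaw -0.008 lanes [0.6341 0.6346 0.5595 0.5593] sides [0.0619 0.064  0.0606 0.0637]
the job is handed in; nothing more can be done
None
```

The sled is flush and square against the coupling plate and centred in the lane. The green button was pressed fully and released, and the job is handed in at about 17.5 s of the 64 s allowed. No verdict came back.

**How it was done:** I pushed the sled sideways with two fingertips to roughly square and centre it. I then pushed it from behind along the bed until it stopped on the plate. The push reached 7.4 N with no further movement, well under the 30 N that shifts the pull rod. The button moved about 6 mm and bottomed out at 25 N. The red button was never touched, and the arm ended clear of everything.

**Last checks:**
- **Wrist camera, just before the button press:** the sled was 0.3 mm off the lane centre, with no measurable turn and an apparent gap to the plate of about 0.4 mm. That gap is within the measuring error.
- **Top camera, hand-picked corners, after the press:** about 1 mm off centre and turned 0.008 rad. This is coarser than the wrist view.
- **Other things:** the pull rod, weight, magnifier, yarn cone and the look-alikes appear unmoved in the last pictures.

**Irregularities:**
- **Bed contact:** during the first sideways push the fingertips pressed on the bed with about 10 N, so I raised the tool 3 mm.
- **Camera disagreement:** the cameras differed by up to 5 mm in absolute position, so I centred the sled by measuring it against the lane lines within single pictures.

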